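Key the caddy's freshness lid onto its pin and press it home

TASK

The cream lid on the blue tea caddy is sitting high, because its notch is not over the red pin. With a fingertip against the black stud, push the lid round until the notch meets the pin, then press the lid down gently until it is fully home, flush with the rim, and leave it. Do not pinch or lift the lid, do not force it, and leave everything else on the shelf alone.

Things in the scene. Friction and masses are not known exactly. Their poses are not given: they have to be found in the camera images.
- caddy: Round blue plastic tea caddy, screwed to the shelf, 134 mm outside diameter, rim 100 mm above the shelf; origin under its centre on the shelf, z up. Its own +x points from its centre to the red key pin. The blue flip-top flap is folded right down outside the wall on the -x side (to 79 mm from the centre, below the rim). The caddy stands anywhere in a 10 x 20 cm area, turned any way.
- lid (a joint): Turn of the cream lid about the caddy's upright axis, rad, counter-clockwise seen from above positive; 0 (or a full turn, 6.283) when the notch is exactly over the red pin. The lid turns endlessly both ways and stays where it is left; about 0.05 N m (1.5 N at the stud) turns it. It starts anywhere from 0.9 to 5.38.
- plunger (a joint): How far the lid and its brass centre have been pressed down, m: 0 at the start (lid 8 mm above home, its top 8 mm above the caddy's rim), 0.008 fully home against a hard stop (lid's top flush with the rim); negative if lifted. It is held by a tight seal: about 5 N presses it down, and it stays where it is left. It only goes down when the notch is over the pin within 3 mm to either side; otherwise the pin stops it after 1 to 3 mm.
- lid_centre (a point): Centre of the top of the brass centre boss (24 mm diameter, standing 3 mm above the lid's top face), on the axis about which the lid turns. The cream lid is a disc of 114 mm diameter, 9 mm thick; its top face is 108 mm above the shelf at the start, 100 mm when home. Pressing on the boss or anywhere on the lid presses it straight down.
- lid_stud (a point): Centre of the top end of the black upright stud on the lid: 14 mm diameter, standing 20 mm above the lid's top face, 34 mm from the lid's axis, on the side opposite to the notch. Push it sideways round the axis to turn the lid.
- lid_notch (a point): Middle of the notch cut in the lid's edge, at the level of the lid's top face, 51 mm from the axis: 12 mm wide, 11 mm deep inwards from the edge, right through the lid.
- key_pin (a point): Top of the red upright key pin in the caddy, 6 mm diameter, round-ended, 51 mm from the axis, its top 98 mm above the shelf, just under the raised lid; hidden by the lid until the notch is above it, but a red tab on the rim right outside it (9 mm wide, from 57 to 73 mm from the axis, 1.5 mm proud of the rim) shows where it is.
- teapot: Loose green ceramic teapot, 136 mm diameter, 123 mm tall, origin under its centre; spout towards its own +y (to 114 mm), handle towards -y (to 104 mm). Leave alone.
- milk_pan: Loose small stainless milk pan, 124 mm diameter, 68 mm tall, origin under the bowl's centre; black handle towards its own -y, to 172 mm. Leave alone.
- cup_a: Loose glass tea cup, 72 mm diameter, 65 mm tall, origin under its centre. Leave alone.
- cup_b: Loose glass tea cup, like the other. Leave alone.
- saucer: Loose steel saucer lying flat, 140 mm diameter, 12 mm tall, origin under its centre. Leave alone.
- honey_jar: Loose amber honey jar with a yellow cap, 60 mm diameter, 85 mm tall, origin under its centre. Leave alone.

How it is judged:
On the way, in this order (a step that is already met when the one before it is completed fails the run):
1. the lid is turned until its notch is over the key pin (horizontal distance between lid_notch and key_pin below 0.006 m).
2. the lid is pressed down home (value of joint plunger above 0.0068 m), for 0.2 s.
At the end, for the whole second after the job is handed in: The notch is over the key pin (within 5 mm) and the lid is pressed down at least 6.8 of its 8 mm, at rest; the other things stand where they stood (within 15 mm) and upright (value of joint plunger above 0.0068 m and horizontal distance between lid_notch and key_pin below 0.005 m and angular speed of lid below 0.1 rad/s and distance of each of teapot, milk_pan, cup_a, cup_b, saucer, honey_jar from where it was at the start of the episode below 0.015 m); the robot touches nothing.
It fails at once if the lid is lifted (over 3 mm) (value of joint plunger below -0.003 m).
It fails at once if the lid is forced or pinched (over 35 N from the fingers on the lid, its stud or its brass centre, all contacts added up) (contact force between the fingers and plunger above 35 N).
It fails at once if something else on the shelf is moved (over 15 mm), lifted or tipped (distance of any of teapot, milk_pan, cup_a, cup_b, saucer, honey_jar from where it was at the start of the episode above 0.015 m or angle between any of teapot, milk_pan, cup_a, cup_b, saucer, honey_jar's own z axis and vertical above 0.3 rad).
It also fails if it takes over 48 s, if anything falls off the work surface, if the arm or the gripper's body presses on something with over 40 N, if the wrist force passes 120 N, or if a joint passes its speed limit or range.

ROBOT

A 7-joint arm with a two-finger parallel gripper is mounted at the origin on the work surface. World frame = base frame: x ahead of the robot, y to its left, z up, the work surface at z = 0. Lengths are in m, angles in rad, forces in N, time in s.
With the tool pointing down it reaches from about 0.425 to 0.875 m from the base axis. Payload 4.7 kg.
Tool frame: the origin (TCP) lies between the finger pads; the fingertips stand 25 mm ahead of it and the grasp point (between the pads) lies 6 mm ahead of it (manip.tips_ahead is the distance from the TCP to the fingertips, in m); z points along the fingers, y is the line along which they close (so a half turn about z gives the same grasp; the last joint's range is limited). The gripper opens to 87 mm and grips with 3 to 60 N. Pads are 19 mm wide; open, the fingers measure 117 mm over their backs; the gripper's body (75 mm by 190 mm) begins 51 mm behind the grasp point.
Start: joints at [1.129, 0.321, -0.07, 1.45, 0.023, 1.371, -0.057], TCP at [0.286, -0.584, 0.248] pointing down, gripper open.
Joint ranges: [-2.86, 2.86], [-0.3, 2.09], [-1.38, 1.24], [0.06, 2.45], [-1.56, 4.7], [0.09, 2.05], [-2.69, 2.69]. Speed limits (rad/s): [2.57, 2.57, 3.14, 3.14, 3.14, 3.14, 3.14].

INTERFACE

Orientations are given as [roll, pitch, yaw] about the fixed x, y, z axes, in that order (R = Rz(yaw) Ry(pitch) Rx(roll)).
In Python, from station import manip, claw, sensors, vision, job gives the robot as it stands. The module is installed in compiled form; this text tells all that it offers. Calls block until the motion is done:
- manip.move_to(position, orientation): joint-space move of the TCP to a pose.
- manip.move_straight(position, velocity=0.15, rotation=None, threshold=None): straight line of the TCP; rotation=None keeps the orientation; velocity is the mean speed in m/s. With threshold (N) it stops when the force on the tool has changed by that much, and returns True; else False.
- manip.move_joints(angles): joint-space move.
- claw.move_gripper(opening, strength=None): finger opening in m; strength is the grip in N (None keeps the last); returns when the fingers have stopped.
- manip.hold(seconds).
- manip.ik(position, orientation): joint angles nearest the present ones, or None.
- sensors.get_state(): the state.
- vision.read_camera(name): name is "scene" or "top" or "wrist"; returns a dict with "color" (400x640x3 uint8, red, green, blue), "depth" (400x640 float32, m along the optical axis (not along the pixel's ray), 0 where there is no reading), "vertical_fov" (degrees; the focal length in pixels is half the picture's height over the tangent of half this angle, whatever the lens; pixels are square), "cx", "cy" (the principal point, pixels), "D" ([k1, k2, p1, p2, k3] as OpenCV has them; the pictures are not rectified), "cam_to_world" (4x4, takes a point from camera to world coordinates); the wrist camera has in their place "tool_from_camera" (4x4, takes a point from camera to tool coordinates, whose origin is the TCP and whose axes are the flange's). Camera axes: x right, y down, z forward; pixel columns grow to the right and rows downward; lengths in m; the calibration is good to about 2 mm. A picture is of the moment at which its call begins: read the wrist's pose just before it.
A pose or a line that the arm cannot do raises manip.IKError and nothing moves.
- job.job_done(): hands the job in; it is judged then, once.
The state is a dict: "time_s": time; "qpos": joint angles; "joint_velocities": joint speeds; "tau": joint torques, N m; "tcp_pos": TCP position; "ee_rot": TCP orientation; "force": force on the tool from outside, world axes, zero at the start; "wrist_torque": the same for the moment, N m; "opening": finger opening in m; "gripper_force": force on a finger pad.
Only numpy, scipy, OpenCV 4.12 (cv2) and the standard library are available. Lean on these libraries where they do the work, as an engineer would, in place of code of your own. Each camera call takes 0.05 s, during which the arm holds its last target. There are 200 camera calls.

## Working session

There is one attempt and no reset: what is moved stays moved. The work goes in short steps, each a Python script; the robot and the scene stay as the last script left them, time stands still between calls to the robot, and variables do not carry over. Pictures are saved under pics/ and viewed, at most 10 in all, crops included, and the job is handed in when it is done.

```bash
mkdir -p pics
cat > h.py <<'E'
from station import manip, claw, sensors, vision, job
import numpy as np, cv2
def shot(n,name):
    s=sensors.get_state(); c=vision.read_camera(n); np.savez(f'{name}.npz',tcp=s['tcp_pos'],rot=s['ee_rot'],**c)
    cv2.imwrite(f'pics/{name}.png',c['color'][:,:,::-1]); return c
def world(c,u,v,z=None,T=None):
    """pixel -> world, by depth (z None) or on plane z"""
    f=200/np.tan(np.radians(float(c['vertical_fov']))/2)
    K=np.array([[f,0,c['cx']],[0,f,c['cy']],[0,0,1.]],float)
    p=cv2.undistortPoints(np.array([[[u,v]]],float),K,np.array(c['D'],float))[0,0]
    r=np.array([p[0],p[1],1.]); T=c['cam_to_world'] if T is None else T
    d=T[:3,:3]@r; o=T[:3,3]
    k=(z-o[2])/d[2] if z is not None else float(c['depth'][int(round(v)),int(round(u))])
    return o+k*d
E
python3 - <<'E'
from h import *
a=shot('top','top1');b=shot('scene','sc1')
print(a['cam_to_world'],b['cam_to_world'],a['D'],sensors.get_state())
cv2.imwrite('pics/both.png',np.vstack([cv2.resize(x['color'][:,:,::-1],(480,300)) for x in(a,b)]))
E
```

```text
[[ 0.02731165 -0.98208489  0.18644932  0.37602806]
 [-0.99934325 -0.03126834 -0.01831301  0.08573406]
 [ 0.02381489 -0.18582671 -0.98229389  1.19070335]
 [ 0.          0.          0.          1.        ]] [[ 0.78923344  0.47897336 -0.38431121  1.103475  ]
 [ 0.61406704 -0.60976393  0.50110838 -0.62844031]
 [ 0.00567845 -0.63148434 -0.77536784  1.18803498]
 [ 0.          0.          0.          1.        ]] [-0.06043514  0.          0.          0.          0.        ] {'time_s': 0.1, 'qpos': array([ 1.12913015,  0.32177141, -0.07010373,  1.45154797,  0.02262511,
        1.37080156, -0.05686578]), 'joint_velocities': array([-0.0008287 , -0.00193139, -0.00152098, -0.00426564, -0.00169543,
       -0.00134848, -0.00100421]), 'tau': array([ 6.95638046e-04, -4.92574418e+01, -4.05272003e-01, -3.13399243e+01,
       -6.40103244e-02,  3.95380938e-02,  1.24321919e-04]), 'tcp_pos': array([ 0.28586047, -0.58326409,  0.24655889]), 'ee_rot': array([-3.13985518e+00,  1.11337579e-04,  4.55851286e-01]), 'force': array([ 0.39260264, -0.26781996, -0.18430723]), 'wrist_torque': array([-0.01015775,  0.07120412,  0.04162959]), 'gripper_force': 0.0, 'opening': 0.08677436712370991}
```

View pics/both.png

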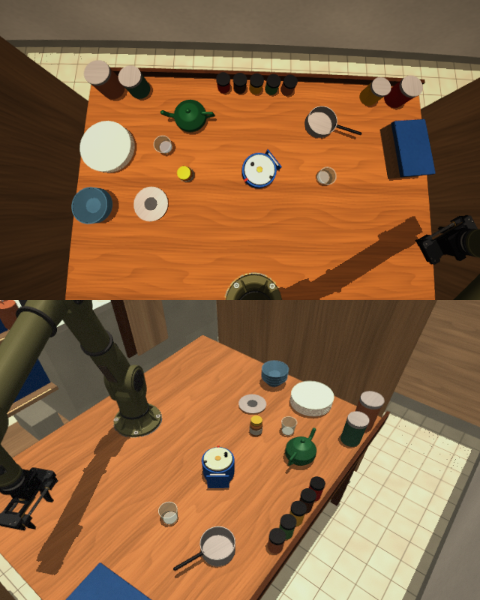

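The stack shows the caddy at about (346,227) in the full-size top picture and (290,220) in the scene picture. There is free space around it. Next I'll enlarge both.

Run:
```python
import cv2,numpy as np
a=cv2.imread('pics/top1.png')[190:265,300:400];b=cv2.imread('pics/sc1.png')[180:255,240:340]
cv2.imwrite('pics/crop.png',np.vstack([cv2.resize(x,None,fx=4,fy=4,interpolation=cv2.INTER_CUBIC) for x in(a,b)]))
```

```text
(no output)
```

View pics/crop.png

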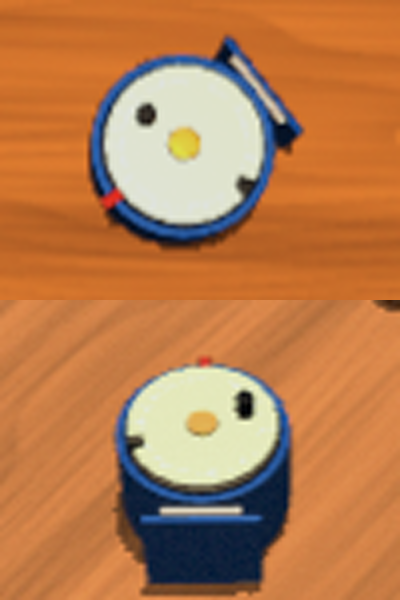

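The crop shows, in full-size top pixels: boss (346,225.8), stud (336.5,218.5), notch (361.5,236.5) and red tab (328,239.8). In the scene picture the boss is at (290.5,210.8).

Run:
```python
from h import *
np.set_printoptions(precision=4,suppress=True)
a=dict(np.load('top1.npz'));b=dict(np.load('sc1.npz'))
p1=world(a,346,225.8,0.111);q1=world(b,290.5,210.8,.111)
# triangulate boss
o1,o2=a['cam_to_world'][:3,3],b['cam_to_world'][:3,3];d1=p1-o1;d2=q1-o2
s=np.linalg.lstsq(np.c_[d1,-d2],o2-o1,rcond=None)[0];print('tri',o1+s[0]*d1,o2+s[1]*d2)
print(p1,q1,world(a,346,226),world(b,290.5,210.8))
B=p1
for n,u,v,z in(('stud',336.5,218.5,.128),('notch',361.5,236.5,.108),('tab',328,239.8,.1015)):
    p=world(a,u,v,z);d=p-B;print(n,p,np.hypot(*d[:2]),np.degrees(np.arctan2(d[1],d[0])))
# reach check
for y in(0,.785,1.57,-.785,-1.57): print(y,manip.ik([p1[0]-.08,p1[1],.3],[np.pi,0,y]))
c=vision.read_camera('wrist');print(c['tool_from_camera'],c['vertical_fov'])
```

```text
tri [ 0.5151 -0.0062  0.105 ] [ 0.517  -0.0043  0.1051]
[ 0.5143 -0.0057  0.111 ] [ 0.5202 -0.0077  0.111 ] [ 0.5137 -0.0056  0.1117] [ 0.5197 -0.0072  0.1101]
stud [0.5321 0.023  0.128 ] 0.033687378560126054 58.19795916055855
notch [ 0.4853 -0.0508  0.108 ] 0.053682624186664946 -122.78895553585193
tab [0.4737 0.0445 0.1015] 0.06457434310525197 129.03380981873454
0 [ 0.148  -0.1564 -0.1732  1.8582 -0.0271  1.4375 -1.5904]
0.785 [ 0.0464 -0.1582 -0.0835  1.8612 -0.0133  1.4381 -0.8201]
1.57 [ 0.0689 -0.1577 -0.1034  1.8606 -0.0164  1.4379 -0.0318]
-0.785 [ 0.7041 -0.1757 -0.6553  1.8434 -0.1077  1.4388 -2.2853]
-1.57 None
[[ 0.0003 -0.9663 -0.2576  0.0699]
 [ 1.      0.0003  0.0002 -0.0011]
 [-0.0001 -0.2576  0.9663 -0.1375]
 [ 0.      0.      0.      1.    ]] 67.55432802115106
```

Run:
```python
from h import *
y=np.radians(148); C=np.array([.516,-.006]); x=np.array([np.cos(y),np.sin(y)])
claw.move_gripper(0.0,10)
manip.move_to([*(C-.03*x),.24],[np.pi,0,y])
c=shot('wrist','w1'); s=sensors.get_state(); print(s['tcp_pos'],s['ee_rot'],s['time_s'],s['opening'])
```

```text
[ 0.5415511  -0.02332134  0.2398913 ] [-3.14142402e+00 -5.77616928e-06  2.58053600e+00] 3.9333 0.0006849813544797602
```

View pics/w1.png

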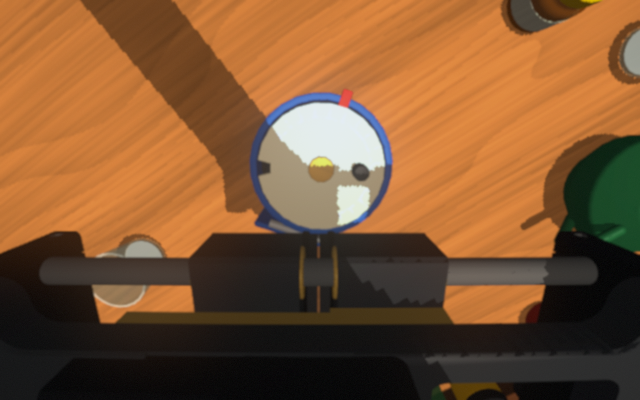

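The wrist picture shows boss (320.5,168), stud top (360.5,172), notch (264.5,168) and red tab (345.5,98.5). The fingers are below the lid in the image and don't cover it.

```bash
cat >> h.py <<'E'
from scipy.spatial.transform import Rotation as Ro
def wristT(c):
    T=np.eye(4);T[:3,:3]=Ro.from_euler('xyz',c['rot']).as_matrix();T[:3,3]=c['tcp'];return T@c['tool_from_camera']
def ang(p,B): d=(p-B)[:2];return np.round([*p,np.hypot(*d)*1e3,np.degrees(np.arctan2(d[1],d[0]))],4)
E
python3 - <<'E'
from h import *
c=dict(np.load('w1.npz'));T=wristT(c)
B=world(c,320.5,168,.111,T);print(B,world(c,320.5,168,None,T))
for n,u,v,z in(('stud',360.5,172,.128),('notch',264.5,168,.108),('tab',345.5,98.5,.1015)):print(n,ang(world(c,u,v,z,T),B))
# caddy outer-rim centre from blue pixels
h=cv2.cvtColor(c['color'],cv2.COLOR_RGB2HSV);m=cv2.inRange(h,(100,120,60),(125,255,255));m[228:]=0
pts=np.array([world(c,u,v,.1,T) for v,u in np.argwhere(m)[:, :]])[:,:2]
r=np.hypot(*(pts-B[:2]).T);pts=pts[r<.075]
A=np.c_[2*pts,np.ones(len(pts))];s=np.linalg.lstsq(A,(pts**2).sum(1),rcond=None)[0];print('rim',s[:2],np.sqrt(s[2]+s[0]**2+s[1]**2))
E
```

```text
[ 0.5144164  -0.00351539  0.111     ] [ 0.51436998 -0.00348953  0.11137558]
stud [5.33000e-01 2.43000e-02 1.28000e-01 3.34818e+01 5.62478e+01]
notch [ 4.878000e-01 -4.660000e-02  1.080000e-01  5.062510e+01 -1.216719e+02]
tab [4.754000e-01 4.680000e-02 1.015000e-01 6.362720e+01 1.278022e+02]
rim [ 0.51559159 -0.00415626] 0.0629565353637074
```

```bash
cat >> h.py <<'E'
C=np.array([.515,-.004])
def pose(deg,z,d=.0165):
    p=np.radians(deg);P=C+.034*np.array([np.cos(p),np.sin(p)])+d*np.array([-np.sin(p),np.cos(p)])
    return [*P,z],[np.pi,0,p+np.pi/2]
def sweep(a,b,z=.141,n=8,v=.04):
    for g in np.linspace(a,b,max(2,int(abs(b-a)/n)+2))[1:]:
        p,o=pose(g,z);hit=manip.move_straight(p,v,o,threshold=12);s=sensors.get_state()
        print(round(g,1),hit,s['force'].round(1),round(s['time_s'],2))
        if hit: return
E
python3 - <<'E'
from h import *
p,o=pose(80,.2);manip.move_to(p,o)
p,o=pose(80,.141);print(manip.move_straight(p,.06,o,threshold=6),sensors.get_state()['force'],sensors.get_state()['tcp_pos'])
sweep(80,-35)
c=shot('wrist','w2')
E
```

```text
False [ 0.18393099 -0.45796316  0.7867832 ] [0.50498124 0.03239935 0.14140367]
72.3 False [0.2 0.1 0.3] 5.76
64.7 False [-1.2  0.6 -0.2] 6.04
57.0 False [-0.9 -0.9  0.8] 6.33
49.3 False [-0.8 -0.2  0.2] 6.61
41.7 False [ 0.2  1.1 -0.4] 6.89
34.0 False [0.1 0.4 0.5] 7.17
26.3 False [ 0.4  0.5 -0.5] 7.46
18.7 False [ 0.3 -0.3  0.3] 7.74
11.0 False [ 0.8  0.7 -0.1] 8.03
3.3 False [ 1.6 -0.7 -0.2] 8.31
-4.3 False [0.5 1.  0.3] 8.59
-12.0 False [1.4 0.3 0.7] 8.88
-19.7 False [ 1.6 -0.   1.2] 9.16
-27.3 False [ 1.5 -0.5 -0.6] 9.44
-35.0 False [ 1.6 -0.5  0.7] 9.72
```

View pics/w2.png

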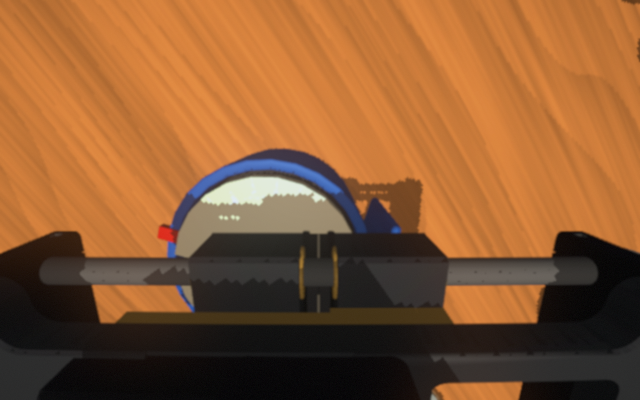

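The gripper hides the stud and notch; only the tab shows, at (167,233). The forces show a steady push of about 1.5 N. I'll push to just short of the target, back off and look.

Run:
```python
from h import *
sweep(-35,-47)
p,o=pose(-40,.141,.02);manip.move_straight(p,.05,o)
p[2]=.2;manip.move_straight(p,.1,o)
y=o[2];x=np.array([np.cos(y),np.sin(y)])
manip.move_to([*(C-.03*x),.24],o)
c=shot('wrist','w3');print(sensors.get_state()['time_s'])
im=c['color'][60:260,200:440,::-1]
cv2.imwrite('pics/w3c.png',cv2.resize(im,None,fx=3,fy=3,interpolation=cv2.INTER_CUBIC))
```

```text
-41.0 False [0.6 0.3 0.3] 10.03
-47.0 False [ 1.3 -0.7 -0.5] 10.29
11.7833
```

View pics/w3c.png

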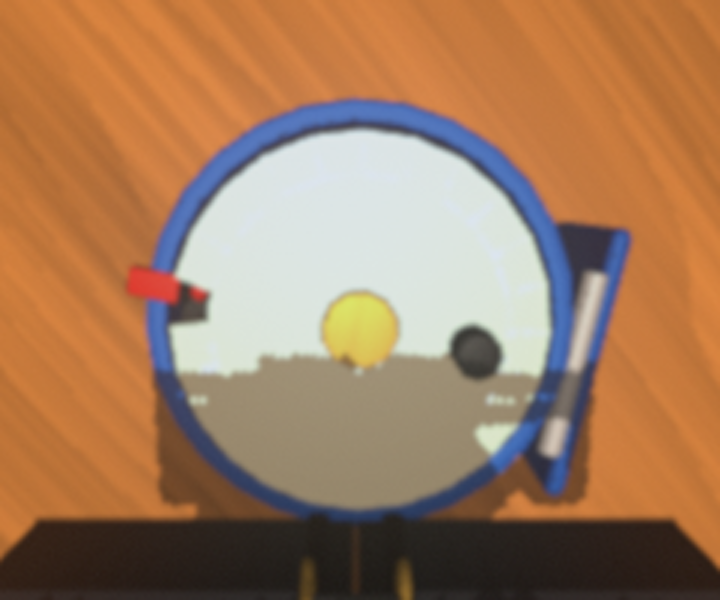

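The crop shows the notch at (188,303), with the red pin in its upper side at (200,295). Tab (153,285), boss (360,329), stud (476,352). A few degrees remain.

Run:
```python
from h import *
c=dict(np.load('w3.npz'));T=wristT(c)
w=lambda u,v,z:world(c,200+u/3-.33,60+v/3-.33,z,T)
B=w(360,329,.111);print(B)
for n,u,v,z in(('stud',476,352,.128),('notch',188,303,.108),('tab',153,285,.1015),('pin',200,295,.098)):print(n,ang(w(u,v,z),B))
```

```text
[ 0.51586473 -0.00375017  0.111     ]
stud [ 5.38200e-01 -2.77000e-02  1.28000e-01  3.27812e+01 -4.70588e+01]
notch [4.812000e-01 3.510000e-02 1.080000e-01 5.207710e+01 1.317564e+02]
tab [4.753000e-01 4.620000e-02 1.015000e-01 6.436480e+01 1.290571e+02]
pin [4.835000e-01 3.480000e-02 9.800000e-02 5.031440e+01 1.299701e+02]
```

Run:
```python
from h import *
p,o=pose(-36,.2);manip.move_to(p,o)
p,o=pose(-36,.141);manip.move_straight(p,.06,o)
sweep(-36,-51.5)
p,o=pose(-44,.141,.02);manip.move_straight(p,.05,o)
p[2]=.2;manip.move_straight(p,.1,o)
P=[*(C+[.0005,0])];manip.move_to([*P,.16],o)
manip.hold(.2);f0=sensors.get_state()['force'][2]
for z in [.138]+list(np.arange(.136,.1255,-.001)):
    hit=manip.move_straight([*P,z],.02,threshold=15);s=sensors.get_state()
    print(round(z,4),hit,round(s['tcp_pos'][2],4),round(s['force'][2]-f0,1),round(s['time_s'],2))
    if hit or s['force'][2]-f0>14: break
```

```text
-43.8 False [-0.3  0.1  0.3] 13.58
-51.5 False [-0.4  0.3  0.1] 13.87
0.138 False 0.1382 -0.3 16.71
0.136 False 0.1362 0.5 16.96
0.135 False 0.1354 3.7 17.21
0.134 False 0.1342 4.8 17.46
0.133 False 0.1331 4.8 17.71
0.132 False 0.132 3.1 17.96
0.131 False 0.131 4.0 18.21
0.13 False 0.13 3.2 18.46
0.129 False 0.129 4.6 18.71
0.128 False 0.1284 6.0 18.96
0.127 False 0.1283 12.7 19.21
0.126 False 0.1282 18.4 19.46
```

It went down 8 mm at about 4 N, then met a hard stop. I'll lift clear and check.

Run:
```python
from h import *
manip.hold(.3);s=sensors.get_state();p=s['tcp_pos'].copy();o=s['ee_rot']
manip.move_straight([p[0],p[1],.2],.06)
x=np.array([np.cos(o[2]),np.sin(o[2])])
manip.move_to([*(C-.03*x),.24],o);manip.hold(.3)
c=shot('wrist','w4');T=wristT(dict(np.load('w4.npz')))
print([round(float(world(c,u,v,None,T)[2]),4) for u,v in((330,110),(320,120),(345,130),(300,130))],sensors.get_state()['time_s'])
cv2.imwrite('pics/w4c.png',cv2.resize(c['color'][60:260,200:440,::-1],None,fx=3,fy=3,interpolation=cv2.INTER_CUBIC))
```

```text
[0.1005, 0.0998, 0.1009, 0.0994] 21.8083
```

View pics/w4c.png

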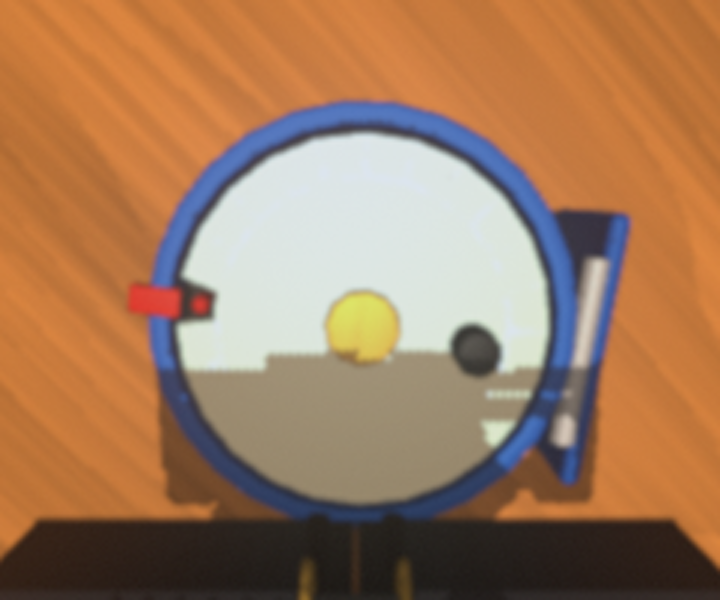

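The pin at (201,304) is centred in the notch, and the lid top reads about 0.100 m, which is flush with the rim.

```bash
python3 -c "
from h import *
print(job.job_done())"
```

```text
the job is handed in; nothing more can be done
None
```

The lid is turned with its notch centred on the red pin and pressed fully home, flush with the rim at about 100 mm. The arm stood clear and the job was handed in at about 22 s; no verdict was shown.

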